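# Lock the display rack together and hang the wire baskets

### The job

Get the stall's hook rack ready: push the loose hook board back onto its stand until the rubber buffers stop it, then swing both cam levers on top a full quarter turn clockwise so that they draw the board tight against the stand and stay locked. After that hang every wire basket by its handle on the rack, one to a twin hook (any hook), hanging freely, and leave the stamp, the ink pad and the little cup as they are.

Things in the scene. Friction and masses are not known exactly. Their poses are not given: they have to be found in the camera images.
- hook_board (a joint): Slide of the wooden hook board towards the robot, m: 0 = tight on the stand, 0.03 to 0.045 at the start. Friction 3 N. From 0.006 inwards it meets two rubber buffers: pushed with about 10 N and let go it stays near 0.005; to hold it at 0 takes about 16 N. The cams catch it only below 0.008; begin locking from below 0.007.
- cam_left (a joint): Angle of the left (+y) cam lever, rad, growing clockwise from above: 0 = open, lever to the front of the rack (to the robot); 1.57 = stop, locked, lever along the rack to its left. Starts at 0 to 0.12. From 0.5 to 1.3 it draws the board in and may spring back if let go; from 1.35 it stays. Turned with the board too far out it catches nothing.
- cam_right (a joint): The same for the right (-y) cam lever, which also turns clockwise and ends pointing to the rack's left.
- board_knob (a point): Centre of the turned wooden knob (22 mm across, 28 mm tall, top 14 mm above this point) on the middle of the hook board's top edge; pinch or push it. The board is 320 x 18 x 60 mm, its top edge 14 mm below this point. It slides along this frame's x; +x points away from the robot to the stand, +y along the rack to its left, z up.
- cam_left_knob (a point): Centre (half-way up) of the upright round black knob at the end of the left cam lever: 14 mm across, 26 mm tall, 45 mm from the pivot; the 12 mm wide lever bar reaches up to 10 mm below this point. Pinch the knob (it may turn between the fingers) or push it round its pivot, a quarter circle; up to about 10 N.
- cam_right_knob (a point): The same for the right cam lever.
- cam_left_pivot (a point): Point on the left lever's vertical pivot axis at the height of its knob's centre. x, y axes as board_knob.
- cam_right_pivot (a point): The same for the right lever.
- hook_1 (a point): Where the middle of a hung basket's grip rests on the left (+y) twin hook (x, y axes as board_knob): two prongs 7 mm thick, 27 mm either side of this point, dipped a little here, tops 3 mm below it. They come out of the board's front 35 mm behind (+x) it and end 39 mm in front (-x) in tips turned up to 18 mm above it. The board's top is 14 mm above it.
- hook_2 (a point): Where the middle of a hung basket's grip rests on the middle twin hook (x, y axes as board_knob): two prongs 7 mm thick, 27 mm either side of this point, dipped a little here, tops 3 mm below it. They come out of the board's front 35 mm behind (+x) it and end 39 mm in front (-x) in tips turned up to 18 mm above it. The board's top is 14 mm above it.
- hook_3 (a point): Where the middle of a hung basket's grip rests on the right (-y) twin hook (x, y axes as board_knob): two prongs 7 mm thick, 27 mm either side of this point, dipped a little here, tops 3 mm below it. They come out of the board's front 35 mm behind (+x) it and end 39 mm in front (-x) in tips turned up to 18 mm above it. The board's top is 14 mm above it.
- basket_1_grip (a point): Centre of the wooden grip (10 mm thick, 32 mm long along this frame's y) on wire basket 1's handle, 120 mm above its underside; some baskets may be absent. Bowl 84 mm wide, 45 mm high, 130 g. The rigid 6 mm wire handle is straight to 37 mm either side, legs 44 mm out; 71 mm open height above the rim. Pinched across x from above, fingers fit between a hook's prongs.
- basket_2_grip (a point): Centre of the wooden grip (10 mm thick, 32 mm long along this frame's y) on wire basket 2's handle, 120 mm above its underside; some baskets may be absent. Bowl 84 mm wide, 45 mm high, 130 g. The rigid 6 mm wire handle is straight to 37 mm either side, legs 44 mm out; 71 mm open height above the rim. Pinched across x from above, fingers fit between a hook's prongs.
- basket_3_grip (a point): Centre of the wooden grip (10 mm thick, 32 mm long along this frame's y) on wire basket 3's handle, 120 mm above its underside; some baskets may be absent. Bowl 84 mm wide, 45 mm high, 130 g. The rigid 6 mm wire handle is straight to 37 mm either side, legs 44 mm out; 71 mm open height above the rim. Pinched across x from above, fingers fit between a hook's prongs.
- rubber_stamp: Bystander: wooden hand stamp, 22x30x42 mm, origin at its underside. Leave alone.
- ink_pad: Bystander: flat closed ink pad tin, 56x86x16 mm, origin at its underside. Leave alone.
- sake_cup: Bystander: small green cup, 64 mm across, 50 mm high, origin at its underside. Leave alone.
- disc_rack: Fixed obstacle: small stand holding two upright iron discs, together 70 mm deep (x), 150 mm wide (y), 162 mm high; origin at its underside. Carry baskets over it. The other fixed obstacle is a wooden drawer chest, 105 mm high, nearer the robot: x 0.27 to 0.44, y -0.09 to 0.15 in the world frame; not used.

How it is judged:
By the outcome, as a careful person would: the job done as asked, in the order asked, and still so for the second after the job is handed in, with the robot touching nothing.
Of basket_1, basket_2, basket_3 only 2 to 3 are there at a start; the rules pass over those that are not, and their reading is None.
At some moment in a run one of basket_1, basket_2, basket_3 may be knocked a few centimetres aside while the robot is not near it.
It also fails if it takes over 192 s, if anything falls off the work surface, if the arm or the gripper's body presses on something with over 40 N, if the wrist force passes 120 N, or if a joint passes its speed limit or range.

### The arm

A 6-joint arm with a two-finger parallel gripper is mounted at the origin on a cart in front of the work surface, level with it; the furniture and walls round the work are solid. World frame = base frame: x ahead of the robot, y to its left, z up, the work surface at z = 0. Lengths are in m, angles in rad, forces in N, time in s.
With the tool pointing down it reaches from about 0.4 to 0.925 m from the base axis. Payload 12.5 kg.
Tool frame: the origin (TCP) lies at the centre of the arm's flange, where the gripper is bolted on; the fingertips stand 190 mm ahead of it and the grasp point (between the pads) lies robot.grip_point_offset ahead of it (robot.grip_point_offset is the distance from the TCP to the grasp point, in m); z points along the fingers, y is the line along which they close (so a half turn about z gives the same grasp; the last joint's range is limited). The gripper opens to 95 mm and grips with 3 to 60 N. Pads are 20 mm wide; open, the fingers measure 119 mm over their backs; the gripper's body (75 mm by 180 mm) begins 59 mm behind the grasp point.
Start: joints at [-1.42, 0.491, 1.559, -0, 1.092, -0.106], TCP at [0.159, -0.604, 0.405] pointing down, gripper open.
Joint ranges: [-3.1, 3.1], [-0.84, 2.19], [0.05, 2.79], [-1.13, 4.28], [0.06, 2.93], [-2.69, 2.69]. Speed limits (rad/s): [2.22, 2.22, 2.79, 3.14, 3.14, 3.14].

### API

Orientations are given as [roll, pitch, yaw] about the fixed x, y, z axes, in that order (R = Rz(yaw) Ry(pitch) Rx(roll)).
In Python, from cell import robot, cams gives the robot as it stands.
- The arm moves only by the tool jog_arm, never from a script. Its arguments are lists of equal length, an entry for each row: "translation": the shift along the tool's x, y, z in mm, a list of three; "rot": the turn, a rotation vector about the tool's x, y, z in degrees, a list of three. In form: {"translation": [[dx, dy, dz], ...], "rot": [[wx, wy, wz], ...]}. A call has exactly 10 rows; each row shifts and turns the commanded pose from where the row before left it, along the tool's axes as they then stand; what a row does not reach is not made up. A row lasts 1/12 s, in which the tool goes at most 41.7 mm and 7.16 degrees, less where a joint would pass 70% of its speed; a pose out of reach is approached as far as the arm can. A call is refused whole if a number of a shift passes 41.7 or a number of a turn 7.16, either way. A call with a gripper value outside its range is refused whole. "hand" is the finger opening in mm, from 0 to 95.1, set as the call begins (left out, the last holds). The fingers move at their own pace and stop on an object; the grip force is fixed at half the most. Time passes only in rows, so rows that do not move let the fingers close, or fill a call up. It gives the time, the measured TCP pose, the force, the opening and the grip force at its end, in the units of the state.
- robot.get_obs(): the state, without advancing time (a new reading comes with each control period).
- cams.read_camera(name): name is "side" or "top" or "wrist"; returns a dict with "img" (384x512x3 uint8, red, green, blue), "z_map" (384x512 float32, m along the optical axis (not along the pixel's ray), 0 where there is no reading), "mtx" (3x3 intrinsics, pixels), "R" (3x3) and "t" (3): a world point X has camera coordinates R X + t; the wrist camera has in their place "mount" (4x4, takes a point from camera to tool coordinates, whose origin is the TCP and whose axes are the flange's). Camera axes: x right, y down, z forward; pixel columns grow to the right and rows downward; lengths in m; the calibration is good to about 2 mm. A picture is of the moment at which its call begins: read the wrist's pose just before it.
- robot.finish_job(): hands the job in; it is judged then, once.
The state is a dict: "clock": time; "joints": joint angles; "joint_vel": joint speeds; "tau": joint torques, N m; "ee_pos": TCP position; "tcp_rot": TCP orientation; "contact_force": force on the tool from outside, world axes, zero at the start; "moment": the same for the moment, N m; "width": finger opening in m; "grasp_force": force on a finger pad.
Only numpy, scipy, OpenCV 4.12 (cv2) and the standard library are available. Lean on these libraries where they do the work, as an engineer would, in place of code of your own. Each camera call takes 0.05 s, during which the arm holds its last target. There are 200 camera calls.

## Working session

There is one attempt and no reset: what is moved stays moved. The work goes in short steps, Python scripts to look and compute and a tool call to move; the robot and the scene stay as the last step left them, time stands still between calls to the robot, and variables do not carry over. Pictures are saved under pics/ and viewed, at most 14 in all, crops included, and the job is handed in when it is done.

Besides the shell and the picture viewer there is one more tool, called after "Request:" as name(argument=value, ...) on one line, values as JSON. jog_arm: Moves the arm, as the interface text tells. Its arguments: {"type":"object","properties":{"translation":{"type":"array","items":{"type":"array","items":{"type":"number"}}},"rot":{"type":"array","items":{"type":"array","items":{"type":"number"}}},"hand":{"type":"number"}},"required":["translation","rot"]}

```bash
mkdir -p pics; ls; cat > h.py <<'E'
import numpy as np, cv2
from scipy.spatial.transform import Rotation as Rn
from cell import robot, cams
def pose():
    o=robot.get_obs(); T=np.eye(4)
    T[:3,:3]=Rn.from_euler('xyz',o['tcp_rot']).as_matrix(); T[:3,3]=o['ee_pos']; return T
def shot(n,save=None):
    P=pose(); c=cams.read_camera(n)
    if 'mount' in c: C=P@np.array(c['mount'])
    else:
        C=np.eye(4); C[:3,:3]=np.array(c['R']).T; C[:3,3]=-C[:3,:3]@np.array(c['t'])
    if save: cv2.imwrite('pics/'+save,c['img'][:,:,::-1])
    z=c['z_map']; v,u=np.mgrid[:384,:512]; K=np.array(c['mtx'])
    p=np.stack([(u-K[0,2])/K[0,0]*z,(v-K[1,2])/K[1,1]*z,z],-1)@C[:3,:3].T+C[:3,3]
    p[z<=0]=np.nan
    c['W']=p; c['C']=C; c['hsv']=cv2.cvtColor(c['img'],cv2.COLOR_RGB2HSV); return c
def ray(c,u,v,h):
    K=np.array(c['mtx']); d=c['C'][:3,:3]@np.array([(u-K[0,2])/K[0,0],(v-K[1,2])/K[1,1],1]); o=c['C'][:3,3]
    return o+d*(h-o[2])/d[2]
E
python3 - <<'E'
from h import *
o=robot.get_obs(); print(o, robot.grip_point_offset)
for n in('top','side','wrist'):
    c=shot(n,n+'0.png'); print(n,np.round(c['C'],3).tolist(),np.array(c['mtx'])[0,0])
    np.savez('/tmp/'+n,W=c['W'],img=c['img'])
E
```

```text
pics
{'clock': 0.0, 'joints': array([-1.41958925e+00,  4.91553595e-01,  1.55945926e+00, -2.12826427e-05,
        1.09167407e+00, -1.05609067e-01]), 'joint_vel': array([-2.72590140e-04,  8.60603802e-04, -7.00175245e-04,  1.81900386e-04,
        1.48128977e-03,  7.91512374e-06]), 'tau': array([-3.04962614e-04, -6.12647223e+01, -2.58182359e+01,  6.92291977e-02,
        4.82038292e-02, -1.17481432e-04]), 'ee_pos': array([ 0.15876115, -0.60446319,  0.40416195]), 'tcp_rot': array([-3.14050248e+00, -9.65808646e-05,  2.56825911e-01]), 'contact_force': array([ 0.78181465, -0.10550197, -0.26118548]), 'moment': array([ 0.0713863 , -0.06100015,  0.02395992]), 'grasp_force': 0.0, 'width': 0.09528468031197761} 0.1713
top [[0.017, -0.99, 0.138, 0.386], [-1.0, -0.016, 0.007, 0.148], [-0.005, -0.138, -0.99, 1.216], [0.0, 0.0, 0.0, 1.0]] 358.6316638115998
side [[-0.998, -0.006, 0.059, 0.48], [-0.056, 0.44, -0.896, 1.006], [-0.021, -0.898, -0.439, 0.593], [0.0, 0.0, 0.0, 1.0]] 360.2214188073902
wrist [[0.256, -0.937, -0.24, 0.226], [-0.967, -0.248, -0.062, -0.585], [-0.001, 0.248, -0.969, 0.384], [0.0, 0.0, 0.0, 1.0]] 292.91671185291267
```

View pics/top0.png

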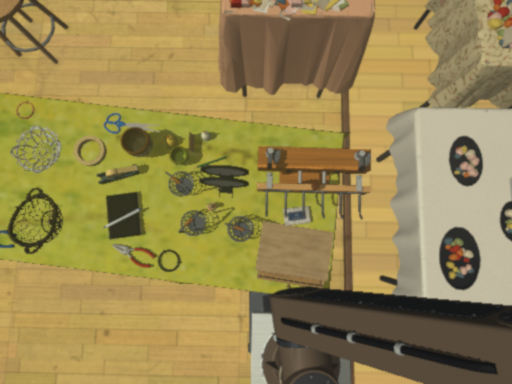

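View pics/side0.png

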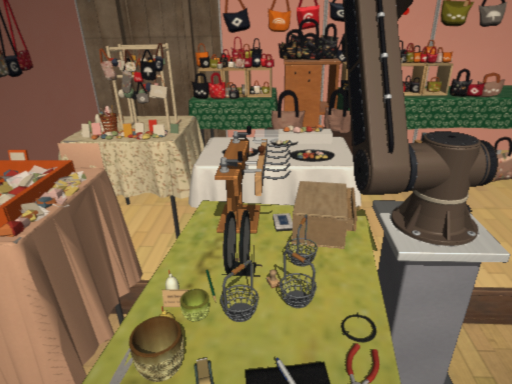

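The top view shows the rack at about (315,175), three baskets at (182,183), (195,222) and (242,228), discs at (225,177) and the ink pad at (298,214). I'll zoom in on that area.

```bash
python3 - <<'E'
import numpy as np,cv2
a=np.load('/tmp/top.npz');W=a['W'];img=a['img'][:,:,::-1]
b=cv2.resize(img[125:265,155:385],None,fx=3.4,fy=3.4,interpolation=cv2.INTER_CUBIC); cv2.imwrite('pics/topz.png',b)
s=np.load('/tmp/side.npz')['img'][:,:,::-1]
cv2.imwrite('pics/sidez.png',cv2.resize(s[120:330,200:330],None,fx=2.8,fy=2.8,interpolation=cv2.INTER_CUBIC))
E
```

```text
(no output)
```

View pics/topz.png

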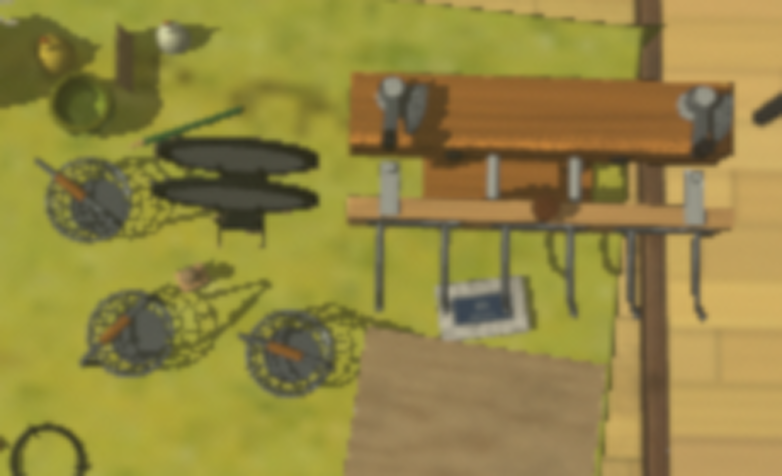

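View pics/sidez.png

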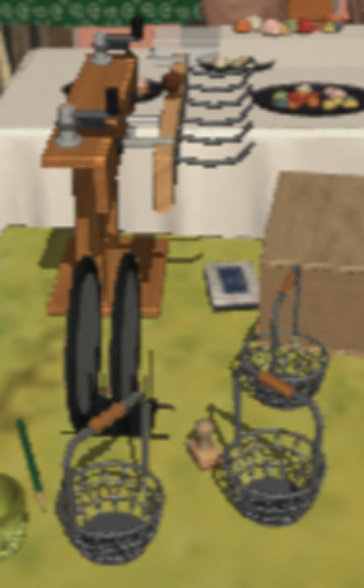

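The grips appear at crop pixels (70,188), (115,330) and (285,350). Both levers point to the front, and the stamp stands beside the middle basket. Next I'll measure.

```bash
python3 - <<'E'
import numpy as np,cv2
W=np.load('/tmp/top.npz')['W']
f=lambda n,x,y:print(n,(u:=round(155+x/3.4),v:=round(125+y/3.4)),np.round(W[v,u],3).tolist())
for n,x,y in [('g1',70,188),('g2',118,328),('g3',285,350),('boardL',365,208),('boardR',690,215),('boardmid',500,212),('boardknob',547,208),('camLk',391,135),('camRk',712,143),('camLp',395,90),('camRp',703,100),('standL',360,140),('stand',500,145),('hook',380,260),('hk2',505,260),('hk3',570,260),('hk4',632,260),('hk5',698,260),('hk1',444,260),('chest',480,400),('disc',240,160),('disc',240,195),('ped',190,270),('pencil',200,120),('pad',480,308)]: f(n,x,y)
E
cat > seg.py <<'E'
from h import *
import sys
def basket(c,x,y,r=.06):
    W=c['W'];m=(np.hypot(W[...,0]-x,W[...,1]-y)<r)&(W[...,2]>.1)&(W[...,2]<.14)
    h=c['hsv']; m&=(h[...,1]>90)&(h[...,0]<20)
    p=W[m]; 
    if len(p)<4: return None
    ce=p.mean(0); w,v=np.linalg.eigh(np.cov((p-ce)[:,:2].T)); d=v[:,1]
    return len(p),np.round(ce,4),np.round(np.degrees(np.arctan2(d[1],d[0])),1)
E
python3 - <<'E'
from seg import *
c=shot('top')
W=c['W']
for u,v in[(176,180),(190,221),(239,228)]:
    p=W[v,u]; x,y=ray(c,u,v,.12)[:2]; print(x,y,basket(c,x,y))
# upper surfaces of rack: top heights histogram
m=(W[...,0]>.45)&(W[...,0]<.8)&(W[...,1]>-.4)&(W[...,1]<.15)&(W[...,2]>.2)
for lo in np.arange(.2,.42,.01):
    k=m&(W[...,2]>=lo)&(W[...,2]<lo+.01)
    if k.sum(): print(round(lo,2),k.sum(),W[k].min(0).round(3),W[k].max(0).round(3))
E
```

```text
g1 (176, 180) [0.564, 0.398, 0.127]
g2 (190, 221) [0.438, 0.35, 0.127]
g3 (239, 228) [0.42, 0.201, 0.126]
boardL (262, 186) [0.534, 0.134, 0.225]
boardR (358, 188) [0.532, -0.132, 0.231]
boardmid (302, 187) [0.533, 0.023, 0.225]
boardknob (316, 186) [0.533, -0.012, 0.253]
camLk (270, 165) [0.583, 0.114, 0.279]
camRk (364, 167) [0.582, -0.136, 0.277]
camLp (271, 151) [0.626, 0.111, 0.26]
camRp (362, 154) [0.622, -0.136, 0.26]
standL (261, 166) [0.591, 0.138, 0.224]
stand (302, 168) [0.588, 0.022, 0.224]
hook (267, 201) [0.494, 0.119, 0.211]
hk2 (304, 201) [0.496, 0.015, 0.211]
hk3 (323, 201) [0.497, -0.038, 0.209]
hk4 (341, 201) [0.498, -0.089, 0.209]
hk5 (360, 201) [0.499, -0.143, 0.207]
hk1 (286, 201) [0.495, 0.066, 0.211]
chest (296, 243) [0.378, 0.026, 0.106]
disc (226, 172) [0.599, 0.249, 0.083]
disc (226, 182) [0.562, 0.245, 0.115]
ped (211, 204) [0.5, 0.299, 0.038]
pencil (214, 160) [0.655, 0.298, 0.007]
pad (296, 216) [0.466, 0.017, 0.016]
0.5647980734219487 0.39965234128579463 (28, array([0.5652, 0.4003, 0.1251]), np.float64(54.6))
0.4387975570968201 0.3509709098328868 (29, array([0.4378, 0.3531, 0.1245]), np.float64(134.1))
0.4200048609077992 0.20101068383745258 (35, array([0.4211, 0.2034, 0.1253]), np.float64(72.0))
0.2 277 [ 0.465 -0.168  0.2  ] [0.59  0.148 0.21 ]
0.21 475 [ 0.458 -0.167  0.21 ] [0.652 0.149 0.22 ]
0.22 2793 [ 0.451 -0.17   0.22 ] [0.651 0.149 0.23 ]
0.23 72 [ 0.45  -0.141  0.23 ] [0.626 0.124 0.24 ]
0.24 207 [ 0.525 -0.163  0.24 ] [0.638 0.125 0.25 ]
0.25 157 [ 0.524 -0.141  0.25 ] [0.634 0.122 0.26 ]
0.26 52 [ 0.574 -0.141  0.26 ] [0.635 0.122 0.27 ]
0.27 29 [ 0.574 -0.135  0.27 ] [0.589 0.122 0.28 ]
0.28 20 [ 0.577 -0.132  0.28 ] [0.588 0.123 0.283]
```

Request:
jog_arm(translation=[[0,0,-37],[0,0,-37],[0,0,-37],[0,0,-37],[28,-26,0],[28,-26,0],[28,-26,0],[28,-26,0],[28,-26,0],[28,-26,0]], rot=[[0,0,0],[0,0,0],[0,0,0],[0,0,0],[0,0,0],[0,0,0],[0,0,0],[0,0,0],[0,0,0],[0,0,0]], hand=50)

```text
clock: 1.03
ee_pos: [0.2821, -0.4092, 0.5527]
tcp_rot: [3.141, -0.0, 0.256]
contact_force: [0.3, -1.0, -0.3]
width: 0.0502
grasp_force: 0.0
```

Request:
jog_arm(translation=[[28,-26,0],[28,-26,0],[28,-26,0],[28,-26,0],[28,-26,0],[28,-26,0],[28,-26,0],[28,-26,0],[28,-26,0],[28,-26,0]], rot=[[0,0,0],[0,0,0],[0,0,0],[0,0,0],[0,0,0],[0,0,0],[0,0,0],[0,0,0],[0,0,0],[0,0,0]])

```text
clock: 1.87
ee_pos: [0.487, -0.0864, 0.5528]
tcp_rot: [3.141, -0.0, 0.257]
contact_force: [0.8, -1.1, 0.3]
width: 0.0504
grasp_force: 0.0
```

Request:
jog_arm(translation=[[28,-26,0],[28,-26,0],[0,0,0],[0,0,0],[0,0,0],[0,0,0],[0,0,0],[0,0,0],[0,0,0],[0,0,0]], rot=[[0,0,0],[0,0,0],[0,0,-7.1],[0,0,-7.1],[0,0,-7.1],[0,0,-7.1],[0,0,-7.1],[0,0,-7.1],[0,0,-7.1],[0,0,-7.1]])

```text
clock: 2.7
ee_pos: [0.5273, -0.0238, 0.5526]
tcp_rot: [-3.141, 0.0, 1.254]
contact_force: [0.1, 0.0, 0.0]
width: 0.0503
grasp_force: 0.0
```

Request:
jog_arm(translation=[[0,0,0],[0,0,0],[0,0,0],[0,0,0],[0,0,0],[0,0,0],[0,0,0],[0,0,0],[0,0,0],[0,0,0]], rot=[[0,0,-7.1],[0,0,-7.1],[0,0,-7.1],[0,0,-7.1],[0,0,-7.1],[0,0,-7.1],[0,0,-7.1],[0,0,-7.1],[0,0,-7.1],[0,0,0]])

```text
clock: 3.53
ee_pos: [0.5273, -0.0238, 0.5526]
tcp_rot: [-3.141, -0.0, 2.369]
contact_force: [0.5, 0.2, -0.1]
width: 0.0504
grasp_force: 0.0
```

```bash
cat >> h.py <<'E'
def go(x,y,zg,psi_deg=None):
    "print tool-frame shift (mm) to bring grasp point to x,y,zg, then psi turn"
    T=pose(); d=np.array([x,y,zg+robot.grip_point_offset])-T[:3,3]
    ps=np.degrees(np.arctan2(T[1,0],T[0,0]))
    print('now g',(T[:3,3]-[0,0,robot.grip_point_offset]).round(4),'psi',ps.round(2),'shift mm',(T[:3,:3].T@d*1000).round(1), '' if psi_deg is None else ('wz',round(ps-psi_deg,1)))
E
python3 - <<'E'
from h import *
c=shot('wrist','w1.png'); np.savez('/tmp/w1',W=c['W'],img=c['img'])
for n in('top',):
    c=shot(n); np.savez('/tmp/'+n+'1',W=c['W'],img=c['img'])
E
```

```text
(no output)
```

View pics/w1.png

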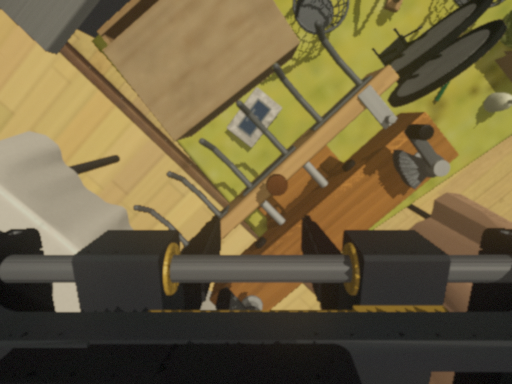

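The wrist view shows the board knob at (277,185), the left cam knob at about (420,132) and its pivot at about (437,167). The right cam is half hidden behind the gripper at (245,303).

```bash
python3 - <<'E'
from h import *
a=np.load('/tmp/w1.npz');W=a['W'];hsv=cv2.cvtColor(a['img'],cv2.COLOR_RGB2HSV)
def blob(W,x,y,z0,z1,r):
    m=(np.hypot(W[...,0]-x,W[...,1]-y)<r)&(W[...,2]>z0)&(W[...,2]<z1); p=W[m]
    return len(p),p.mean(0).round(4),p.min(0).round(4),p.max(0).round(4)
T=np.load('/tmp/top.npz')['W']
for n,Q in(('wrist',W),('top0',T)):
    print(n)
    for k,x,y,z0,z1,r in[('bknob',.533,-.012,.245,.26,.02),('camLk',.583,.114,.274,.29,.015),('camRk',.582,-.137,.274,.29,.015),('camLp',.626,.112,.255,.29,.02),('camRp',.624,-.136,.255,.29,.02)]:
        try: print(k,blob(Q,x,y,z0,z1,r))
        except Exception as e: print(k,'none')
    # board top band
    m=(Q[...,0]>.50)&(Q[...,0]<.552)&(abs(Q[...,1]+.01)<.15)&(Q[...,2]>.218)&(Q[...,2]<.232)
    for lo in np.arange(-.16,.15,.05):
        k=m&(Q[...,1]>lo)&(Q[...,1]<lo+.05)&(Q[...,0]>.52)
        if k.sum()>5: print(round(lo,2),np.percentile(Q[k],[5,50,95],axis=0)[:,[0,2]].round(4).tolist())
    # stand front edge
    m=(Q[...,0]>.56)&(Q[...,0]<.66)&(Q[...,2]>.216)&(Q[...,2]<.232)
    for lo in(-.06,-.0,.05):
        k=m&(Q[...,1]>lo)&(Q[...,1]<lo+.05)
        if k.sum()>5: print('stand',lo,np.percentile(Q[k],[2,98],axis=0)[:,0].round(4))
go(.533,-.012,.248,135)
E
```

```text
wrist
bknob (365, array([ 0.5345, -0.0075,  0.2505]), array([ 0.5243, -0.0187,  0.2452]), array([0.5457, 0.0029, 0.2532]))
camLk (235, array([0.5833, 0.1179, 0.278 ]), array([0.577 , 0.1116, 0.2742]), array([0.5902, 0.1254, 0.2805]))
camRk (129, array([ 0.5798, -0.1271,  0.2778]), array([ 0.5744, -0.1343,  0.2741]), array([ 0.5872, -0.1222,  0.2799]))
camLp (406, array([0.6231, 0.1157, 0.2579]), array([0.6065, 0.1078, 0.255 ]), array([0.6372, 0.1236, 0.2618]))
camRp (10, array([ 0.6068, -0.1287,  0.2556]), array([ 0.6047, -0.1313,  0.2552]), array([ 0.6088, -0.1269,  0.2562]))
-0.11 [[0.526, 0.2222], [0.5349, 0.2244], [0.5424, 0.2255]]
-0.06 [[0.5261, 0.2216], [0.5332, 0.2243], [0.5425, 0.2256]]
-0.01 [[0.5267, 0.2216], [0.5341, 0.2243], [0.5431, 0.2256]]
0.04 [[0.5274, 0.2219], [0.5352, 0.2243], [0.5436, 0.2257]]
0.09 [[0.528, 0.2221], [0.5368, 0.225], [0.5486, 0.2285]]
stand -0.06 [0.5873 0.6398]
stand -0.0 [0.5882 0.6469]
stand 0.05 [0.5888 0.6487]
top0
bknob (52, array([ 0.5338, -0.0089,  0.2513]), array([ 0.5243, -0.018 ,  0.2451]), array([0.5439, 0.0007, 0.256 ]))
camLk (21, ar
[... 281 characters left out ...]
, 0.2553]), array([0.6349, 0.1199, 0.2642]))
camRp (48, array([ 0.6197, -0.1349,  0.2592]), array([ 0.6052, -0.1419,  0.255 ]), array([ 0.633 , -0.1279,  0.2638]))
-0.16 [[0.5245, 0.2214], [0.5328, 0.2263], [0.547, 0.2305]]
-0.11 [[0.5242, 0.2204], [0.5321, 0.2253], [0.5408, 0.2285]]
-0.06 [[0.5255, 0.2207], [0.5318, 0.225], [0.5427, 0.228]]
-0.01 [[0.5233, 0.2192], [0.5333, 0.2256], [0.5418, 0.2284]]
0.04 [[0.5251, 0.2204], [0.5346, 0.225], [0.544, 0.2286]]
0.09 [[0.5247, 0.2193], [0.5359, 0.2265], [0.5482, 0.2305]]
stand -0.06 [0.5868 0.6462]
stand -0.0 [0.5879 0.6481]
stand 0.05 [0.5887 0.6479]
now g [ 0.5273 -0.0238  0.3813] psi 135.16 shift mm [  4.3  12.4 133.3] ('wz', np.float64(0.2))
```

Request:
jog_arm(translation=[[6,16,0],[0,0,33],[0,0,33],[0,0,33],[0,0,20],[0,0,13],[0,0,0],[0,0,0],[0,0,0],[0,0,0]], rot=[[0,0,0],[0,0,0],[0,0,0],[0,0,0],[0,0,0],[0,0,0],[0,0,0],[0,0,0],[0,0,0],[0,0,0]])

```text
clock: 4.47
ee_pos: [0.5344, -0.0083, 0.4219]
tcp_rot: [3.14, 0.002, 2.362]
contact_force: [-0.2, 0.3, 0.7]
width: 0.0496
grasp_force: 0.0
```

Request:
jog_arm(translation=[[0,0,0],[0,0,0],[0,0,0],[0,0,0],[0,0,0],[0,0,0],[0,0,0],[0,0,0],[0,0,0],[0,0,0]], rot=[[0,0,0],[0,0,0],[0,0,0],[0,0,0],[0,0,0],[0,0,0],[0,0,0],[0,0,0],[0,0,0],[0,0,0]], hand=10)

```text
clock: 5.3
ee_pos: [0.5343, -0.0084, 0.4208]
tcp_rot: [-3.141, 0.0, 2.363]
contact_force: [-2.5, -4.1, 3.4]
width: 0.0213
grasp_force: 30.0
```

Request:
jog_arm(translation=[[-3.2,3.2,0],[-3.2,3.2,0],[-3.2,3.2,0],[-3.2,3.2,0],[-3.2,3.2,0],[-3.2,3.2,0],[-3.2,3.2,0],[-3.2,3.2,0],[0,0,0],[0,0,0]], rot=[[0,0,0],[0,0,0],[0,0,0],[0,0,0],[0,0,0],[0,0,0],[0,0,0],[0,0,0],[0,0,0],[0,0,0]])

```text
clock: 6.13
ee_pos: [0.571, -0.0086, 0.4208]
tcp_rot: [-3.141, 0.002, 2.363]
contact_force: [0.9, -7.9, 1.4]
width: 0.0212
grasp_force: 30.0
```

Request:
jog_arm(translation=[[-0.7,0.7,0],[0,0,0],[-0.7,0.7,0],[0,0,0],[-0.7,0.7,0],[0,0,0],[0,0,0],[0,0,0],[0,0,0],[0,0,0]], rot=[[0,0,0],[0,0,0],[0,0,0],[0,0,0],[0,0,0],[0,0,0],[0,0,0],[0,0,0],[0,0,0],[0,0,0]])

```text
clock: 6.97
ee_pos: [0.5733, -0.0086, 0.4208]
tcp_rot: [-3.14, 0.001, 2.363]
contact_force: [-5.8, -8.6, 5.5]
width: 0.0211
grasp_force: 30.0
```

Request:
jog_arm(translation=[[-0.7,0.7,0],[0,0,0],[0,0,0],[-0.7,0.7,0],[0,0,0],[0,0,0],[0,0,0],[0,0,0],[0,0,0],[0,0,0]], rot=[[0,0,0],[0,0,0],[0,0,0],[0,0,0],[0,0,0],[0,0,0],[0,0,0],[0,0,0],[0,0,0],[0,0,0]])

```text
clock: 7.8
ee_pos: [0.575, -0.0086, 0.4208]
tcp_rot: [-3.139, -0.0, 2.363]
contact_force: [-7.6, -9.5, 6.3]
width: 0.0209
grasp_force: 30.0
```

Request:
jog_arm(translation=[[-0.7,0.7,0],[0,0,0],[0,0,0],[-0.7,0.7,0],[0,0,0],[0,0,0],[0,0,0],[0,0,0],[0,0,0],[0,0,0]], rot=[[0,0,0],[0,0,0],[0,0,0],[0,0,0],[0,0,0],[0,0,0],[0,0,0],[0,0,0],[0,0,0],[0,0,0]])

```text
clock: 8.63
ee_pos: [0.5767, -0.0086, 0.4208]
tcp_rot: [-3.138, -0.001, 2.363]
contact_force: [-11.0, -9.3, 7.7]
width: 0.0211
grasp_force: 30.0
```

Request:
jog_arm(translation=[[0,0,0],[0,0,0],[0,0,0],[0,0,0],[0,0,-25],[0,0,-35],[0,0,-35],[0,0,0],[0,0,0],[0,0,0]], rot=[[0,0,0],[0,0,0],[0,0,0],[0,0,0],[0,0,0],[0,0,0],[0,0,0],[0,0,0],[0,0,0],[0,0,0]], hand=45)

```text
clock: 9.47
ee_pos: [0.5774, -0.0077, 0.515]
tcp_rot: [-3.141, -0.001, 2.364]
contact_force: [-0.6, 0.2, 0.7]
width: 0.045
grasp_force: 0.0
```

```bash
cat > meas.py <<'E'
from h import *
def blob(W,x,y,z0,z1,r):
    m=(np.hypot(W[...,0]-x,W[...,1]-y)<r)&(W[...,2]>z0)&(W[...,2]<z1); p=W[m]
    return (len(p),p.mean(0).round(4),p.min(0).round(4),p.max(0).round(4)) if len(p) else None
E
python3 - <<'E'
from meas import *
Q=shot('wrist')['W']
print('bknob',blob(Q,.576,-.009,.245,.26,.025))
for lo in(-.08,-.03,.02,.07):
    k=(Q[...,1]>lo)&(Q[...,1]<lo+.05)&(Q[...,0]>.545)&(Q[...,0]<.60)&(Q[...,2]>.218)&(Q[...,2]<.23)
    if k.sum()>5: print(lo,np.percentile(Q[k],[3,97],axis=0)[:,0].round(4))
print('Lk',blob(Q,.583,.117,.274,.29,.02)); print('Lp',blob(Q,.628,.115,.25,.29,.012))
T=shot('top')['W']; print('top bknob',blob(T,.576,-.009,.245,.26,.025));print('Lk',blob(T,.583,.117,.274,.29,.02));
go(.5835,.118,.280)
E
```

```text
bknob (472, array([ 0.5736, -0.0076,  0.2505]), array([ 0.5634, -0.0192,  0.245 ]), array([0.5845, 0.0024, 0.2532]))
-0.08 [0.5651 0.5994]
-0.03 [0.5656 0.5992]
0.02 [0.5663 0.599 ]
0.07 [0.5669 0.5989]
Lk (343, array([0.5836, 0.1178, 0.278 ]), array([0.577 , 0.1115, 0.2741]), array([0.5909, 0.125 , 0.2803]))
Lp (482, array([0.6263, 0.1151, 0.258 ]), array([0.6163, 0.1077, 0.2501]), array([0.6372, 0.1236, 0.2624]))
top bknob None
Lk (21, array([0.5831, 0.1172, 0.2796]), array([0.5775, 0.1119, 0.2756]), array([0.5887, 0.1225, 0.2836]))
now g [ 0.5775 -0.0078  0.3431] psi 135.42 shift mm [84.  93.9 63.1]
```

Request:
jog_arm(translation=[[21,23.5,0],[21,23.5,0],[21,23.5,0],[21,23.5,0],[0,0,21],[0,0,21],[0,0,21],[0,0,0],[0,0,0],[0,0,0]], rot=[[0,0,0],[0,0,0],[0,0,0],[0,0,0],[0,0,0],[0,0,0],[0,0,0],[0,0,0],[0,0,0],[0,0,0]], hand=35)

```text
clock: 10.4
ee_pos: [0.5839, 0.1179, 0.4533]
tcp_rot: [3.141, 0.0, 2.363]
contact_force: [-0.4, -0.2, 0.6]
width: 0.0345
grasp_force: 0.0
```

Request:
jog_arm(translation=[[0,0,0],[0,0,0],[0,0,0],[0,0,0],[0,0,0],[0,0,0],[0,0,0],[0,0,0],[0,0,0],[0,0,0]], rot=[[0,0,0],[0,0,0],[0,0,0],[0,0,0],[0,0,0],[0,0,0],[0,0,0],[0,0,0],[0,0,0],[0,0,0]], hand=5)

```text
clock: 11.23
ee_pos: [0.5835, 0.118, 0.4532]
tcp_rot: [3.141, 0.0, 2.363]
contact_force: [-3.2, -1.1, 5.9]
width: 0.0135
grasp_force: 30.0
```

```bash
cat > arc.py <<'E'
from h import *
def arc(px,py,th0,th1,n,r=.045):
    T=pose();ps=T[:3,:3]
    th=np.linspace(th0,th1,n+1); P=np.stack([px-r*np.cos(th),py+r*np.sin(th),0*th],1)
    print('start err mm',((P[0]-T[:3,3])[:2]*1000).round(1))
    print((np.diff(P,axis=0)@ps*1000).round(1)[:,:2].tolist())
E
python3 -c "
from arc import *
arc(.6285,.1155,.05,1.59,20)"
```

```text
start err mm [ 0.  -0.2]
[[2.2, 2.7], [2.0, 2.8], [1.8, 3.0], [1.5, 3.1], [1.3, 3.2], [1.0, 3.3], [0.8, 3.4], [0.5, 3.4], [0.3, 3.5], [-0.0, 3.5], [-0.3, 3.5], [-0.5, 3.4], [-0.8, 3.4], [-1.1, 3.3], [-1.3, 3.2], [-1.6, 3.1], [-1.8, 3.0], [-2.0, 2.8], [-2.2, 2.7], [-2.4, 2.5]]
```

Request:
jog_arm(translation=[[2.2,2.7,0],[2.0,2.8,0],[1.8,3.0,0],[1.5,3.1,0],[1.3,3.2,0],[1.0,3.3,0],[0.8,3.4,0],[0.5,3.4,0],[0.3,3.5,0],[0,3.5,0]], rot=[[0,0,0],[0,0,0],[0,0,0],[0,0,0],[0,0,0],[0,0,0],[0,0,0],[0,0,0],[0,0,0],[0,0,0]])

```text
clock: 12.07
ee_pos: [0.5973, 0.1488, 0.4526]
tcp_rot: [-3.139, -0.002, 2.363]
contact_force: [-9.0, -2.7, 5.4]
width: 0.0132
grasp_force: 30.0
```

Request:
jog_arm(translation=[[-0.3,3.5,0],[-0.5,3.4,0],[-0.8,3.4,0],[-1.1,3.3,0],[-1.3,3.2,0],[-1.6,3.1,0],[-1.8,3.0,0],[0,0,0],[0,0,0],[0,0,0]], rot=[[0,0,0],[0,0,0],[0,0,0],[0,0,0],[0,0,0],[0,0,0],[0,0,0],[0,0,0],[0,0,0],[0,0,0]])

```text
clock: 12.9
ee_pos: [0.6191, 0.1598, 0.4524]
tcp_rot: [-3.141, -0.001, 2.363]
contact_force: [-3.6, -1.5, 1.3]
width: 0.013
grasp_force: 30.0
```

Request:
jog_arm(translation=[[-2.0,2.8,0],[-2.2,2.7,0],[-2.3,2.4,0],[-0.8,0.7,0],[0,0,0],[0,0,0],[0,0,0],[0,0,0],[0,0,0],[0,0,0]], rot=[[0,0,0],[0,0,0],[0,0,0],[0,0,0],[0,0,0],[0,0,0],[0,0,0],[0,0,0],[0,0,0],[0,0,0]])

```text
clock: 13.73
ee_pos: [0.6296, 0.1607, 0.4523]
tcp_rot: [-3.138, -0.003, 2.364]
contact_force: [-11.1, -3.2, 3.0]
width: 0.0135
grasp_force: 30.0
```

Request:
jog_arm(translation=[[0,0,0],[0,0,0],[0,0,0],[0,0,-25],[0,0,-35],[-21,-30.2,0],[-21,-30.2,0],[-21,-30.2,0],[-21,-30.2,0],[-21,-30.2,0]], rot=[[0,0,0],[0,0,0],[0,0,0],[0,0,0],[0,0,0],[0,0,0],[0,0,0],[0,0,0],[0,0,0],[0,0,0]], hand=35)

```text
clock: 14.57
ee_pos: [0.5989, -0.0219, 0.5129]
tcp_rot: [3.141, 0.001, 2.364]
contact_force: [0.9, 0.3, -0.2]
width: 0.0349
grasp_force: 0.0
```

Request:
jog_arm(translation=[[-21,-30.2,0],[-21,-30.2,0],[-21,-30.2,0],[0,0,0],[0,0,0],[0,0,0],[0,0,0],[0,0,0],[0,0,0],[0,0,0]], rot=[[0,0,0],[0,0,0],[0,0,0],[0,0,0],[0,0,0],[0,0,0],[0,0,0],[0,0,0],[0,0,0],[0,0,0]])

```text
clock: 15.4
ee_pos: [0.5807, -0.1284, 0.5128]
tcp_rot: [3.142, 0.0, 2.365]
contact_force: [-0.7, 0.5, 0.4]
width: 0.0347
grasp_force: 0.0
```

```bash
python3 - <<'E'
from meas import *
Q=shot('wrist')['W']
print('bknob',blob(Q,.578,-.009,.245,.26,.025))
print('Lk',blob(Q,.629,.16,.274,.29,.02))
print('Rk',blob(Q,.580,-.13,.274,.29,.02)); print('Rp',blob(Q,.625,-.135,.25,.27,.012))
go(.580,-.130,.280)
E
```

```text
bknob (633, array([ 0.5773, -0.0094,  0.2505]), array([ 0.5671, -0.0197,  0.245 ]), array([0.5891, 0.0022, 0.2534]))
Lk None
Rk (252, array([ 0.5809, -0.1286,  0.2782]), array([ 0.5745, -0.1357,  0.274 ]), array([ 0.5883, -0.1224,  0.2807]))
Rp (158, array([ 0.6195, -0.1355,  0.2575]), array([ 0.6133, -0.1414,  0.2509]), array([ 0.6297, -0.1273,  0.2609]))
now g [ 0.5807 -0.1285  0.3414] psi 135.47 shift mm [-0.6 -1.5 61.4]
```

Request:
jog_arm(translation=[[0,0,21],[0,0,21],[0,0,19],[0,0,0],[0,0,0],[0,0,0],[0,0,0],[0,0,0],[0,0,0],[0,0,0]], rot=[[0,0,0],[0,0,0],[0,0,0],[0,0,0],[0,0,0],[0,0,0],[0,0,0],[0,0,0],[0,0,0],[0,0,0]])

```text
clock: 16.28
ee_pos: [0.5805, -0.1291, 0.4522]
tcp_rot: [3.141, 0.001, 2.363]
contact_force: [-0.4, -0.2, 0.5]
width: 0.0348
grasp_force: 0.0
```

Request:
jog_arm(translation=[[0,0,0],[0,0,0],[0,0,0],[0,0,0],[0,0,0],[0,0,0],[0,0,0],[0,0,0],[0,0,0],[0,0,0]], rot=[[0,0,0],[0,0,0],[0,0,0],[0,0,0],[0,0,0],[0,0,0],[0,0,0],[0,0,0],[0,0,0],[0,0,0]], hand=5)

```text
clock: 17.12
ee_pos: [0.5804, -0.1292, 0.4517]
tcp_rot: [-3.141, -0.0, 2.363]
contact_force: [-4.0, -0.4, 0.8]
width: 0.0134
grasp_force: 30.0
```

```bash
python3 -c "
from arc import *
arc(.6257,-.1345,.12,1.57,20)"
```

```text
start err mm [0.6 0.1]
[[1.9, 2.7], [1.7, 2.8], [1.5, 2.9], [1.3, 3.0], [1.1, 3.1], [0.8, 3.2], [0.6, 3.2], [0.4, 3.2], [0.1, 3.3], [-0.1, 3.3], [-0.3, 3.2], [-0.6, 3.2], [-0.8, 3.2], [-1.0, 3.1], [-1.2, 3.0], [-1.5, 2.9], [-1.7, 2.8], [-1.9, 2.7], [-2.1, 2.5], [-2.2, 2.4]]
```

Request:
jog_arm(translation=[[1.9,2.7,0],[1.7,2.8,0],[1.5,2.9,0],[1.3,3.0,0],[1.1,3.1,0],[0.8,3.2,0],[0.6,3.2,0],[0.4,3.2,0],[0.1,3.3,0],[-0.1,3.3,0]], rot=[[0,0,0],[0,0,0],[0,0,0],[0,0,0],[0,0,0],[0,0,0],[0,0,0],[0,0,0],[0,0,0],[0,0,0]])

```text
clock: 17.95
ee_pos: [0.595, -0.1006, 0.4513]
tcp_rot: [-3.14, -0.002, 2.363]
contact_force: [-5.6, -2.6, -0.6]
width: 0.0133
grasp_force: 30.0
```

Request:
jog_arm(translation=[[-0.3,3.2,0],[-0.6,3.2,0],[-0.8,3.2,0],[-1.0,3.1,0],[-1.2,3.0,0],[-1.5,2.9,0],[-1.7,2.8,0],[-1.9,2.7,0],[0,0,0],[0,0,0]], rot=[[0,0,0],[0,0,0],[0,0,0],[0,0,0],[0,0,0],[0,0,0],[0,0,0],[0,0,0],[0,0,0],[0,0,0]])

```text
clock: 18.78
ee_pos: [0.6187, -0.09, 0.4512]
tcp_rot: [-3.141, -0.001, 2.363]
contact_force: [-3.5, -1.3, -1.6]
width: 0.0131
grasp_force: 30.0
```

Request:
jog_arm(translation=[[-2.1,2.5,0],[-2.2,2.4,0],[-0.9,0.9,0],[0,0,0],[0,0,0],[0,0,0],[0,0,0],[0,0,0],[0,0,0],[0,0,0]], rot=[[0,0,0],[0,0,0],[0,0,0],[0,0,0],[0,0,0],[0,0,0],[0,0,0],[0,0,0],[0,0,0],[0,0,0]])

```text
clock: 19.62
ee_pos: [0.6262, -0.0897, 0.4512]
tcp_rot: [-3.14, -0.001, 2.363]
contact_force: [-6.9, -2.8, -1.7]
width: 0.013
grasp_force: 30.0
```

Request:
jog_arm(translation=[[-0.7,0.7,0],[-0.4,0.4,0],[0,0,0],[0,0,0],[0,0,0],[0,0,0],[0,0,0],[0,0,0],[0,0,0],[0,0,0]], rot=[[0,0,0],[0,0,0],[0,0,0],[0,0,0],[0,0,0],[0,0,0],[0,0,0],[0,0,0],[0,0,0],[0,0,0]])

```text
clock: 20.45
ee_pos: [0.627, -0.0897, 0.4512]
tcp_rot: [-3.137, -0.004, 2.363]
contact_force: [-15.1, -3.4, 1.7]
width: 0.0132
grasp_force: 30.0
```

Request:
jog_arm(translation=[[0,0,0],[0,0,0],[0,0,0],[0,0,-20],[0,0,-35],[0,0,-35],[39,7.2,0],[39,7.2,0],[39,7.2,0],[39,7.2,0]], rot=[[0,0,0],[0,0,0],[0,0,0],[0,0,0],[0,0,0],[0,0,0],[0,0,0],[0,0,0],[0,0,0],[0,0,0]], hand=45)

```text
clock: 21.28
ee_pos: [0.5362, 0.0418, 0.5419]
tcp_rot: [3.14, 0.001, 2.363]
contact_force: [0.1, 0.5, 0.5]
width: 0.0449
grasp_force: 0.0
```

Request:
jog_arm(translation=[[39,7.2,0],[39,7.2,0],[39,7.2,0],[39,7.2,0],[0,0,0],[0,0,0],[0,0,0],[0,0,0],[0,0,0],[0,0,0]], rot=[[0,0,0],[0,0,0],[0,0,0],[0,0,0],[0,0,7],[0,0,7],[0,0,7],[0,0,7],[0,0,7],[0,0,7]])

```text
clock: 22.12
ee_pos: [0.4464, 0.1709, 0.542]
tcp_rot: [3.14, -0.001, 1.625]
contact_force: [0.3, -0.1, 0.5]
width: 0.0452
grasp_force: 0.0
```

```bash
python3 - <<'E'
from meas import *
from seg import basket
c=shot('wrist','w2.png'); t=shot('top','t2.png'); s=shot('side','s2.png'); Q=t['W']
print(robot.get_obs()['contact_force'])
for n,c_ in(('w',c),('t',t),('s',s)):
    Q=c_['W']
    print(n,'bk',blob(Q,.578,-.009,.245,.26,.025),'\n Lk',blob(Q,.629,.16,.271,.29,.02),'\n Rk',blob(Q,.625,-.09,.271,.29,.02))
    for x,y in[(.565,.4),(.438,.353),(.421,.203)]: print(basket(c_,x,y))
go(.421,.203,.3,72)
E
```

```text
[-0.0729958  -0.15477635 -0.90596471]
w bk None 
 Lk (258, array([0.6278, 0.1621, 0.2771]), array([0.6222, 0.1542, 0.271 ]), array([0.6366, 0.1682, 0.2805])) 
 Rk None
None
(206, array([0.4373, 0.3566, 0.1237]), np.float64(133.8))
(177, array([0.3753, 0.2186, 0.1233]), np.float64(73.0))
t bk (49, array([ 0.5769, -0.0095,  0.252 ]), array([ 0.5664, -0.0206,  0.2478]), array([0.5886, 0.0008, 0.2556])) 
 Lk (24, array([0.6282, 0.158 , 0.2785]), array([0.6227, 0.1525, 0.2711]), array([0.6352, 0.1633, 0.285 ])) 
 Rk (25, array([ 0.6249, -0.0901,  0.2782]), array([ 0.6199, -0.0965,  0.2713]), array([ 0.6303, -0.0841,  0.284 ]))
(28, array([0.5652, 0.4004, 0.1247]), np.float64(54.6))
(31, array([0.4374, 0.3538, 0.1245]), np.float64(134.9))
(6, array([0.3785, 0.228 , 0.1241]), np.float64(136.2))
s bk (30, array([ 0.5787, -0.0039,  0.2501]), array([ 0.5701, -0.0181,  0.2453]), array([0.5878, 0.0026, 0.254 ])) 
 Lk (27, array([0.6309, 0.1636, 0.2765]), array([0.6244, 0.1582, 0.2713]), array([0.6376, 0.1689, 0.2808])) 
 Rk (16, array([ 0.6273, -0.0853,  0.2774]), array([ 0.6228, -0.0902,  0.2723]), array([ 0.6322, -0.0814,  0.2818]))
(61, array([0.5656, 0.4036, 0.1239]), np.float64(53.1))
(52, array([0.4384, 0.3595, 0.1242]), np.float64(135.7))
(37, array([0.3763, 0.22  , 0.1245]), np.float64(71.7))
now g [0.4464 0.1708 0.3706] psi 93.61 shift mm [ 33.7 -23.4  70.6] ('wz', np.float64(21.6))
```

Request:
jog_arm(translation=[[26,-34,0],[26,-34,0],[0,0,0],[0,0,0],[0,0,0],[0,0,30],[0,0,30],[0,0,30],[0,0,0],[0,0,0]], rot=[[0,0,0],[0,0,0],[0,0,6.9],[0,0,6.9],[0,0,6.9],[0,0,0],[0,0,0],[0,0,0],[0,0,0],[0,0,0]])

```text
clock: 23.1
ee_pos: [0.3775, 0.2173, 0.4517]
tcp_rot: [-3.14, 0.001, 1.272]
contact_force: [0.3, 0.3, 0.5]
width: 0.045
grasp_force: 0.0
```

```bash
sed -i 's/>.1)&(W/>.113)\&(W/; s/<.14)/<.135)/' seg.py; python3 - <<'E'
from seg import *
c=shot('wrist','w3.png')
for x,y in [(.3753,.2186)]*1: print(basket(c,x,y,.05))
b=basket(c,.3753,.2186,.05)[1]; go(b[0],b[1],.13,73)
E
```

```text
(260, array([0.375 , 0.2189, 0.1233]), np.float64(71.6))
now g [0.3777 0.2174 0.2815] psi 72.84 shift mm [  0.6  -3.1 151.5] ('wz', np.float64(-0.2))
```

View pics/w3.png

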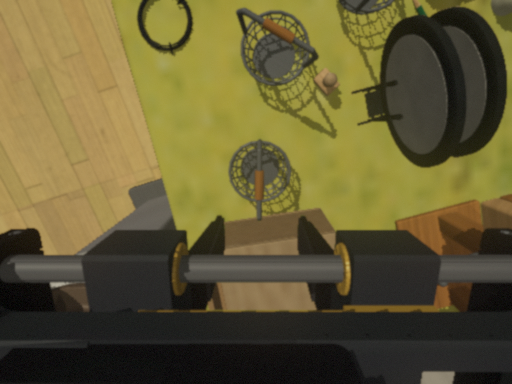

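The grip is fully visible at (258,183) between the fingers' line, clear of the chest. I'll descend and pinch.

Request:
jog_arm(translation=[[0.6,-3,0],[0,0,30],[0,0,30],[0,0,30],[0,0,30],[0,0,20],[0,0,11],[0,0,0],[0,0,0],[0,0,0]], rot=[[0,0,1.3],[0,0,0],[0,0,0],[0,0,0],[0,0,0],[0,0,0],[0,0,0],[0,0,0],[0,0,0],[0,0,0]])

```text
clock: 23.98
ee_pos: [0.3752, 0.2189, 0.3022]
tcp_rot: [3.139, -0.002, 1.247]
contact_force: [0.3, -0.1, 0.7]
width: 0.0449
grasp_force: 0.0
```

Request:
jog_arm(translation=[[0,0,0],[0,0,0],[0,0,0],[0,0,0],[0,0,0],[0,0,0],[0,0,0],[0,0,0],[0,0,0],[0,0,0]], rot=[[0,0,0],[0,0,0],[0,0,0],[0,0,0],[0,0,0],[0,0,0],[0,0,0],[0,0,0],[0,0,0],[0,0,0]], hand=0)

```text
clock: 24.82
ee_pos: [0.3746, 0.2186, 0.3007]
tcp_rot: [3.141, -0.0, 1.246]
contact_force: [1.3, -0.5, 2.2]
width: 0.0089
grasp_force: 30.0
```

Request:
jog_arm(translation=[[0,0,-10],[0,0,-20],[0,0,-25],[0,0,-25],[0,0,-25],[0,0,-25],[0,0,-20],[0,0,0],[0,0,0],[0,0,0]], rot=[[0,0,0],[0,0,0],[0,0,0],[0,0,0],[0,0,0],[0,0,0],[0,0,0],[0,0,0],[0,0,0],[0,0,0]])

```text
clock: 25.65
ee_pos: [0.3743, 0.2186, 0.4497]
tcp_rot: [-3.14, 0.001, 1.246]
contact_force: [0.1, -0.0, -1.1]
width: 0.0091
grasp_force: 30.0
```

```bash
python3 - <<'E'
from h import *
# hook frames: board yaw -0.6deg, board knob (0.577,-0.009): front = -9mm, hook = front-35
go(.45,-.113,.26,89.4)
c=shot('top'); W=c['W']
# prongs seen from top: y centres of points in x .49-.52, z .19-.22
for xs in((.50,.515),):
    m=(W[...,0]>xs[0])&(W[...,0]<xs[1])&(W[...,2]>.185)&(W[...,2]<.222)&(abs(W[...,1])<.17)
    y=np.sort(W[m][:,1]); g=np.split(y,np.where(np.diff(y)>.02)[0]+1); print([(len(a),a.mean().round(4)) for a in g])
m=(W[...,0]>.44)&(W[...,0]<.54)&(W[...,2]>.195)&(W[...,2]<.24)&(abs(W[...,1])<.17)
print(W[m].min(0),W[m].max(0))
E
```

```text
now g [0.3743 0.2186 0.2784] psi 71.41 shift mm [-290.1  177.4   18.5] ('wz', np.float64(-18.0))
[(12, np.float64(-0.1389)), (14, np.float64(-0.0855)), (11, np.float64(-0.0363)), (13, np.float64(0.0184)), (7, np.float64(0.0676)), (8, np.float64(0.1212))]
[ 0.49059578 -0.14397807  0.20424727] [0.53984063 0.12286886 0.23395024]
```

Request:
jog_arm(translation=[[0,0,0],[0,0,0],[0,0,0],[0,28,0],[0,28,0],[-36.5,0,0],[-36.5,0,0],[-36.5,0,0],[-36.5,0,0],[-36.5,0,0]], rot=[[0,0,-6],[0,0,-6],[0,0,-6],[0,0,0],[0,0,0],[0,0,0],[0,0,0],[0,0,0],[0,0,0],[0,0,0]])

```text
clock: 26.53
ee_pos: [0.4284, 0.034, 0.4494]
tcp_rot: [-3.139, -0.0, 1.561]
contact_force: [1.0, 0.4, -0.6]
width: 0.0091
grasp_force: 30.0
```

Request:
jog_arm(translation=[[-36.5,0,0],[-36.5,0,0],[-36.5,0,0],[-30,0,0],[-8,0,0],[0,0,0],[0,0,0],[0,0,0],[0,0,0],[0,0,0]], rot=[[0,0,0],[0,0,0],[0,0,0],[0,0,0],[0,0,0],[0,0,0],[0,0,0],[0,0,0],[0,0,0],[0,0,0]])

```text
clock: 27.37
ee_pos: [0.4272, -0.1109, 0.4506]
tcp_rot: [-3.141, -0.0, 1.562]
contact_force: [1.0, 0.4, -1.1]
width: 0.0088
grasp_force: 30.0
```

```bash
python3 - <<'E'
from h import *
go(.528,-.1122,.2545,89.4)
c=shot('wrist','w4.png'); shot('side','s4.png')
E
```

```text
now g [ 0.4272 -0.1109  0.2793] psi 89.51 shift mm [ -0.5 100.8  24.8] ('wz', np.float64(0.1))
```

View pics/w4.png

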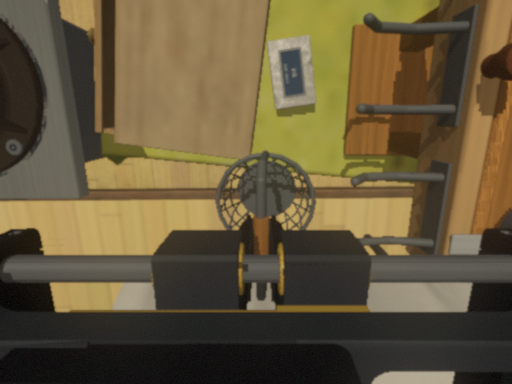

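Request:
jog_arm(translation=[[-0.5,0,24],[0,20,0],[0,20,0],[0,20,0],[0,20,0],[0,19,0],[0,0,0],[0,0,0],[0,0,0],[0,0,0]], rot=[[0,0,0],[0,0,0],[0,0,0],[0,0,0],[0,0,0],[0,0,0],[0,0,0],[0,0,0],[0,0,0],[0,0,0]])

```text
clock: 28.3
ee_pos: [0.5253, -0.1132, 0.4269]
tcp_rot: [-3.141, 0.0, 1.561]
contact_force: [0.4, 0.4, -1.8]
width: 0.0096
grasp_force: 30.0
```

Request:
jog_arm(translation=[[0,0,6],[0,0,6],[0,0,6],[0,0,6],[0,0,4],[0,0,2],[0,0,0],[0,0,0],[0,0,0],[0,0,0]], rot=[[0,0,0],[0,0,0],[0,0,0],[0,0,0],[0,0,0],[0,0,0],[0,0,0],[0,0,0],[0,0,0],[0,0,0]])

```text
clock: 29.13
ee_pos: [0.5262, -0.1134, 0.397]
tcp_rot: [3.141, 0.0, 1.561]
contact_force: [0.3, -0.7, -1.5]
width: 0.0095
grasp_force: 30.0
```

Request:
jog_arm(translation=[[0,0,2],[0,0,0],[0,0,1.5],[0,0,0],[0,0,0],[0,0,0],[0,0,0],[0,0,0],[0,0,0],[0,0,0]], rot=[[0,0,0],[0,0,0],[0,0,0],[0,0,0],[0,0,0],[0,0,0],[0,0,0],[0,0,0],[0,0,0],[0,0,0]])

```text
clock: 29.97
ee_pos: [0.5262, -0.1134, 0.3934]
tcp_rot: [3.141, 0.0, 1.561]
contact_force: [-2.1, 1.0, 6.7]
width: 0.009
grasp_force: 30.0
```

```bash
python3 - <<'E'
from h import *
s=shot('side'); t=shot('top')
a=cv2.resize(s['img'][110:270,190:350],None,fx=2.5,fy=2.5,interpolation=2); b=cv2.resize(t['img'][130:290,250:410],None,fx=2.5,fy=2.5,interpolation=2)
cv2.imwrite('pics/h1.png',np.hstack([a,b])[:,:,::-1])
E
```

```text
(no output)
```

View pics/h1.png

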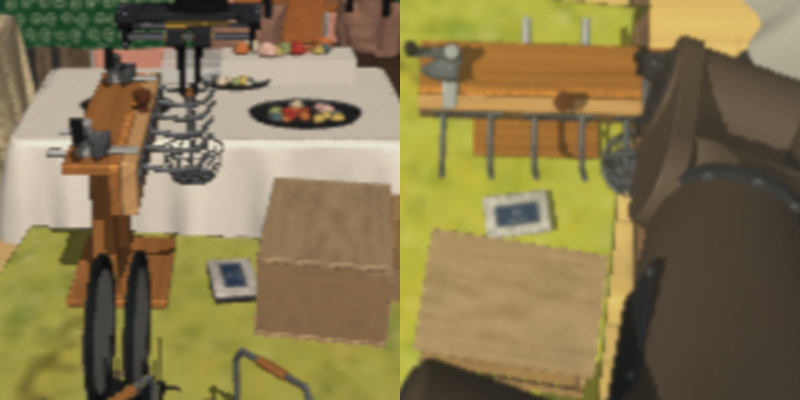

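The side view (left half) shows the basket's handle on the right hook at (190,100) with the bowl below it, and the upward force confirms that it rests there. I'll release and back off upward.

Request:
jog_arm(translation=[[0,0,0],[0,0,0],[0,0,0],[0,0,0],[0,0,-10],[0,0,-20],[0,0,-30],[0,0,-35],[0,0,-20],[0,0,0]], rot=[[0,0,0],[0,0,0],[0,0,0],[0,0,0],[0,0,0],[0,0,0],[0,0,0],[0,0,0],[0,0,0],[0,0,0]], hand=26)

```text
clock: 30.9
ee_pos: [0.5259, -0.1133, 0.5134]
tcp_rot: [3.134, 0.002, 1.561]
contact_force: [-0.7, -0.3, 0.2]
width: 0.0262
grasp_force: 0.0
```

Request:
jog_arm(translation=[[36,-7,0],[36,-7,0],[36,-7,0],[36,-7,0],[36,-7,0],[36,-7,0],[36,-7,0],[36,-7,0],[36,-7,0],[36,-7,0]], rot=[[0,0,0],[0,0,0],[0,0,0],[0,0,0],[0,0,0],[0,0,0],[0,0,0],[0,0,0],[0,0,0],[0,0,0]], hand=45)

```text
clock: 31.73
ee_pos: [0.459, 0.249, 0.5082]
tcp_rot: [-3.141, 0.0, 1.561]
contact_force: [1.1, -0.0, 0.7]
width: 0.0451
grasp_force: 0.0
```

Request:
jog_arm(translation=[[36,-7,0],[36,-7,0],[33,-7,0],[0,0,0],[0,0,0],[0,0,0],[0,0,0],[0,0,0],[0,0,0],[0,0,0]], rot=[[0,0,0],[0,0,0],[0,0,0],[0,0,-6.3],[0,0,-6.3],[0,0,-6.3],[0,0,-6.3],[0,0,-6.3],[0,0,-6.3],[0,0,-6.3]])

```text
clock: 32.57
ee_pos: [0.4398, 0.3525, 0.508]
tcp_rot: [-3.141, -0.0, 2.336]
contact_force: [0.0, -0.4, -0.1]
width: 0.0448
grasp_force: 0.0
```

```bash
python3 - <<'E'
from seg import *
c=shot('wrist','w5.png'); t=shot('top','t5.png'); s=shot('side')
for n,q in(('w',c),('t',t),('s',s)):
    print(n,[basket(q,x,y,.05) for x,y in[(.565,.4),(.438,.354)]])
b=basket(c,.438,.354,.05)
if b: go(b[1][0],b[1][1],.13,b[2])
# hung basket, stamp check: brown grip at hook3
W=t['W'];h=t['hsv'];m=(np.hypot(W[...,0]-.531,W[...,1]+.112)<.03)&(W[...,2]>.2)&(W[...,2]<.235)
print(W[m].mean(0),m.sum())
a=cv2.resize(s['img'][110:270,190:350],None,fx=2.5,fy=2.5,interpolation=2); b=cv2.resize(t['img'][130:290,250:410],None,fx=2.5,fy=2.5,interpolation=2)
cv2.imwrite('pics/h2.png',np.hstack([a,b])[:,:,::-1])
E
```

```text
w [(171, array([0.5649, 0.404 , 0.1233]), np.float64(54.5)), (188, array([0.4378, 0.3576, 0.1234]), np.float64(137.5))]
t [(28, array([0.5654, 0.401 , 0.1243]), np.float64(53.7)), (5, array([0.4442, 0.3444, 0.1241]), np.float64(150.2))]
s [(61, array([0.5656, 0.4037, 0.124 ]), np.float64(52.6)), (52, array([0.4384, 0.3597, 0.1244]), np.float64(137.2))]
now g [0.4399 0.3525 0.3367] psi 133.35 shift mm [  5.2   2.1 206.7] ('wz', np.float64(-4.1))
[ 0.5280794  -0.11030222  0.2137596 ] 98
```

View pics/h2.png

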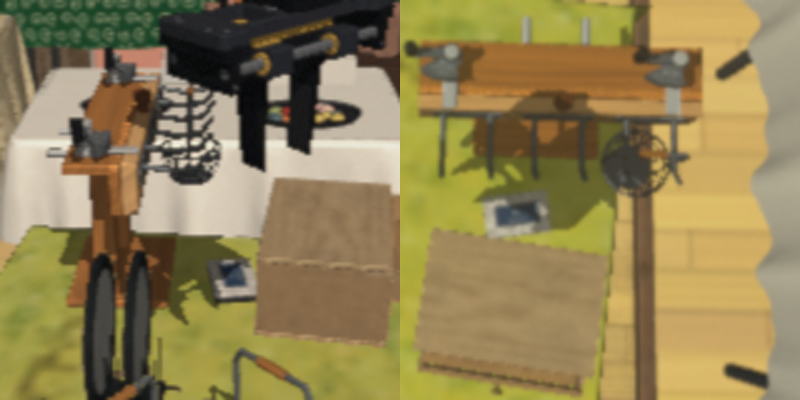

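The first basket hangs in the middle of the right hook (top half, grip at (650,153)), and both levers point left. Basket 2 is next.

Request:
jog_arm(translation=[[4.7,1.6,0],[0,0,38],[0,0,38],[0,0,38],[0,0,38],[0,0,30],[0,0,17],[0,0,7.5],[0,0,0],[0,0,0]], rot=[[0,0,-2],[0,0,0],[0,0,0],[0,0,0],[0,0,0],[0,0,0],[0,0,0],[0,0,0],[0,0,0],[0,0,0]])

```text
clock: 33.55
ee_pos: [0.4381, 0.3572, 0.3023]
tcp_rot: [3.141, 0.0, 2.363]
contact_force: [0.3, -0.1, 0.3]
width: 0.045
grasp_force: 0.0
```

Request:
jog_arm(translation=[[0,0,0],[0,0,0],[0,0,0],[0,0,0],[0,0,0],[0,0,0],[0,0,0],[0,0,0],[0,0,0],[0,0,0]], rot=[[0,0,0],[0,0,0],[0,0,0],[0,0,0],[0,0,0],[0,0,0],[0,0,0],[0,0,0],[0,0,0],[0,0,0]], hand=0)

```text
clock: 34.38
ee_pos: [0.4379, 0.357, 0.3019]
tcp_rot: [3.141, 0.0, 2.365]
contact_force: [-1.5, -0.3, 4.2]
width: 0.0091
grasp_force: 30.0
```

Request:
jog_arm(translation=[[0,0,-10],[0,0,-20],[0,0,-25],[0,0,-25],[0,0,-25],[0,0,-25],[0,0,-25],[0,0,-25],[0,0,-15],[0,0,0]], rot=[[0,0,0],[0,0,0],[0,0,0],[0,0,0],[0,0,0],[0,0,0],[0,0,0],[0,0,0],[0,0,0],[0,0,0]])

```text
clock: 35.22
ee_pos: [0.4376, 0.3569, 0.5003]
tcp_rot: [3.136, 0.001, 2.365]
contact_force: [-0.2, 0.7, -0.9]
width: 0.0091
grasp_force: 30.0
```

Request:
jog_arm(translation=[[0,0,0],[0,0,0],[0,0,0],[0,0,0],[0,0,0],[0,0,0],[0,0,0],[0,0,0],[0,0,0],[0,0,0]], rot=[[0,0,6.6],[0,0,6.6],[0,0,6.6],[0,0,6.6],[0,0,6.6],[0,0,6.6],[0,0,6.4],[0,0,0],[0,0,0],[0,0,0]])

```text
clock: 36.05
ee_pos: [0.4378, 0.357, 0.4962]
tcp_rot: [-3.141, 0.001, 1.566]
contact_force: [-0.9, -0.8, -1.0]
width: 0.0087
grasp_force: 30.0
```

```bash
python3 - <<'E'
from h import *
go(.43,-.009,.2545,89.4)
E
```

```text
now g [0.4378 0.357  0.3249] psi 89.72 shift mm [-366.    -6.    70.6] ('wz', np.float64(0.3))
```

Request:
jog_arm(translation=[[-36.6,-0.6,0],[-36.6,-0.6,0],[-36.6,-0.6,0],[-36.6,-0.6,0],[-36.6,-0.6,0],[-36.6,-0.6,0],[-36.6,-0.6,0],[-36.6,-0.6,0],[-36.6,-0.6,0],[-36.6,-0.6,0]], rot=[[0,0,0],[0,0,0],[0,0,0],[0,0,0],[0,0,0],[0,0,0],[0,0,0],[0,0,0],[0,0,0],[0,0,0]])

```text
clock: 36.88
ee_pos: [0.4281, -0.0105, 0.4968]
tcp_rot: [3.141, 0.0, 1.565]
contact_force: [1.7, -0.2, -0.6]
width: 0.0089
grasp_force: 30.0
```

Request:
jog_arm(translation=[[0,0,23],[0,0,23],[0,0,23],[0,0,0],[0,0,0],[0,0,0],[0,0,0],[0,0,0],[0,0,0],[0,0,0]], rot=[[0,0,0],[0,0,0],[0,0,0],[0,0,0],[0,0,0],[0,0,0],[0,0,0],[0,0,0],[0,0,0],[0,0,0]])

```text
clock: 37.72
ee_pos: [0.4287, -0.0088, 0.4282]
tcp_rot: [3.141, 0.0, 1.563]
contact_force: [1.0, -0.1, -1.5]
width: 0.0096
grasp_force: 30.0
```

```bash
python3 - <<'E'
from h import *
go(.527,-.009,.2555,89.4)
E
```

```text
now g [ 0.4287 -0.0088  0.2569] psi 89.54 shift mm [ 0.6 98.3  1.5] ('wz', np.float64(0.1))
```

Request:
jog_arm(translation=[[0.6,20,0],[0,20,0],[0,20,0],[0,20,0],[0,18,0],[0,0,0],[0,0,0],[0,0,0],[0,0,0],[0,0,0]], rot=[[0,0,0],[0,0,0],[0,0,0],[0,0,0],[0,0,0],[0,0,0],[0,0,0],[0,0,0],[0,0,0],[0,0,0]])

```text
clock: 38.55
ee_pos: [0.526, -0.0091, 0.428]
tcp_rot: [3.141, 0.0, 1.562]
contact_force: [-0.6, 0.2, -1.8]
width: 0.009
grasp_force: 30.0
```

Request:
jog_arm(translation=[[0,0,6],[0,0,6],[0,0,6],[0,0,6],[0,0,4],[0,0,3],[0,0,0],[0,0,0],[0,0,0],[0,0,0]], rot=[[0,0,0],[0,0,0],[0,0,0],[0,0,0],[0,0,0],[0,0,0],[0,0,0],[0,0,0],[0,0,0],[0,0,0]])

```text
clock: 39.38
ee_pos: [0.5268, -0.0092, 0.397]
tcp_rot: [3.141, 0.0, 1.562]
contact_force: [0.4, -1.0, -0.9]
width: 0.0092
grasp_force: 30.0
```

Request:
jog_arm(translation=[[0,0,1.5],[0,0,0],[0,0,1],[0,0,0],[0,0,0],[0,0,0],[0,0,0],[0,0,0],[0,0,0],[0,0,0]], rot=[[0,0,0],[0,0,0],[0,0,0],[0,0,0],[0,0,0],[0,0,0],[0,0,0],[0,0,0],[0,0,0],[0,0,0]])

```text
clock: 40.22
ee_pos: [0.5268, -0.0092, 0.3943]
tcp_rot: [3.141, 0.0, 1.562]
contact_force: [-0.3, 0.8, 0.5]
width: 0.009
grasp_force: 30.0
```

Request:
jog_arm(translation=[[0,0,1],[0,0,0],[0,0,0],[0,0,0],[0,0,0],[0,0,0],[0,0,0],[0,0,0],[0,0,0],[0,0,0]], rot=[[0,0,0],[0,0,0],[0,0,0],[0,0,0],[0,0,0],[0,0,0],[0,0,0],[0,0,0],[0,0,0],[0,0,0]])

```text
clock: 41.05
ee_pos: [0.5267, -0.0091, 0.3939]
tcp_rot: [3.141, 0.0, 1.562]
contact_force: [-2.5, 0.8, 7.6]
width: 0.0093
grasp_force: 30.0
```

Request:
jog_arm(translation=[[0,0,0],[0,0,0],[0,0,0],[0,0,0],[0,0,-10],[0,0,-20],[0,0,-30],[0,0,-35],[0,0,-20],[0,0,0]], rot=[[0,0,0],[0,0,0],[0,0,0],[0,0,0],[0,0,0],[0,0,0],[0,0,0],[0,0,0],[0,0,0],[0,0,0]], hand=26)

```text
clock: 41.88
ee_pos: [0.5265, -0.0091, 0.5132]
tcp_rot: [3.134, 0.001, 1.562]
contact_force: [0.9, 0.4, 0.2]
width: 0.026
grasp_force: 0.0
```

Request:
jog_arm(translation=[[41,4,0],[41,4,0],[41,4,0],[41,4,0],[41,4,0],[41,4,0],[41,4,0],[41,4,0],[41,4,0],[41,4,0]], rot=[[0,0,0],[0,0,0],[0,0,0],[0,0,0],[0,0,0],[0,0,0],[0,0,0],[0,0,0],[0,0,0],[0,0,0]], hand=45)

```text
clock: 42.72
ee_pos: [0.5699, 0.4026, 0.5079]
tcp_rot: [-3.141, 0.0, 1.562]
contact_force: [0.6, -1.2, -0.4]
width: 0.045
grasp_force: 0.0
```

Request:
jog_arm(translation=[[0,0,0],[0,0,0],[0,0,0],[0,0,0],[0,0,0],[0,0,0],[0,0,0],[0,0,0],[0,0,0],[0,0,0]], rot=[[0,0,7],[0,0,7],[0,0,7],[0,0,7],[0,0,7],[0,0,0],[0,0,0],[0,0,0],[0,0,0],[0,0,0]])

```text
clock: 43.55
ee_pos: [0.5702, 0.4005, 0.5082]
tcp_rot: [3.142, 0.0, 0.953]
contact_force: [-0.7, -0.7, 0.2]
width: 0.0448
grasp_force: 0.0
```

```bash
python3 - <<'E'
from seg import *
c=shot('wrist','w6.png'); t=shot('top','t6.png'); s=shot('side')
for n,q in(('w',c),('t',t),('s',s)):
    print(n,basket(q,.565,.402,.05))
b=basket(c,.565,.402,.05)
if b: go(b[1][0],b[1][1],.13,b[2])
W=t['W']
for y in(-.112,-.009,.094):
  m=(np.hypot(W[...,0]-.532,W[...,1]-y)<.015)&(W[...,2]>.2)&(W[...,2]<.235); print(W[m].mean(0),m.sum())
E
```

```text
w (193, array([0.5669, 0.4046, 0.1233]), np.float64(53.4))
t None
s (61, array([0.5655, 0.4038, 0.1241]), np.float64(52.5))
now g [0.5702 0.4005 0.3369] psi 54.56 shift mm [  1.4  -5.1 206.9] ('wz', np.float64(1.2))
[ 0.5254006  -0.11120377  0.21797426] 30
[ 0.52576896 -0.0094697   0.21689348] 35
[nan nan nan] 0<stdin>:9: RuntimeWarning: Mean of empty slice.
  ret = um.true_divide(
```

Request:
jog_arm(translation=[[1.2,-4.7,0],[0,0,38],[0,0,38],[0,0,38],[0,0,38],[0,0,30],[0,0,17],[0,0,8],[0,0,0],[0,0,0]], rot=[[0,0,1],[0,0,0],[0,0,0],[0,0,0],[0,0,0],[0,0,0],[0,0,0],[0,0,0],[0,0,0],[0,0,0]])

```text
clock: 44.53
ee_pos: [0.5673, 0.4045, 0.302]
tcp_rot: [3.141, -0.001, 0.934]
contact_force: [0.1, 0.2, 0.8]
width: 0.0451
grasp_force: 0.0
```

Request:
jog_arm(translation=[[0,0,0],[0,0,0],[0,0,0],[0,0,0],[0,0,0],[0,0,0],[0,0,0],[0,0,0],[0,0,0],[0,0,0]], rot=[[0,0,0],[0,0,0],[0,0,0],[0,0,0],[0,0,0],[0,0,0],[0,0,0],[0,0,0],[0,0,0],[0,0,0]], hand=0)

```text
clock: 45.37
ee_pos: [0.5672, 0.4042, 0.3014]
tcp_rot: [3.141, -0.0, 0.934]
contact_force: [1.0, -0.7, 2.8]
width: 0.009
grasp_force: 30.0
```

Request:
jog_arm(translation=[[0,0,-10],[0,0,-20],[0,0,-25],[0,0,-25],[0,0,-25],[0,0,-25],[0,0,-25],[0,0,-25],[0,0,-25],[0,0,0]], rot=[[0,0,0],[0,0,0],[0,0,0],[0,0,0],[0,0,0],[0,0,0],[0,0,0],[0,0,0],[0,0,0],[0,0,0]])

```text
clock: 46.2
ee_pos: [0.5666, 0.404, 0.5122]
tcp_rot: [3.139, -0.007, 0.934]
contact_force: [0.0, -0.2, -0.4]
width: 0.0092
grasp_force: 30.0
```

Request:
jog_arm(translation=[[0,0,0],[0,0,0],[0,0,0],[0,0,0],[0,0,0],[0,0,0],[0,0,0],[0,0,0],[0,0,0],[0,0,0]], rot=[[0,0,-6],[0,0,-6],[0,0,-6],[0,0,-6],[0,0,-6],[0,0,-6],[0,0,0],[0,0,0],[0,0,0],[0,0,0]])

```text
clock: 47.03
ee_pos: [0.5671, 0.4042, 0.506]
tcp_rot: [-3.141, 0.0, 1.56]
contact_force: [-0.1, -0.5, -0.8]
width: 0.009
grasp_force: 30.0
```

```bash
python3 - <<'E'
from h import *
go(.43,.0944,.2555,89.4)
E
```

```text
now g [0.5671 0.4042 0.3347] psi 89.38 shift mm [-311.2 -133.7   79.3] ('wz', np.float64(-0.0))
```

Request:
jog_arm(translation=[[0,-33.4,0],[0,-33.4,0],[0,-33.4,0],[0,-33.4,0],[-34.6,0,0],[-34.6,0,0],[-34.6,0,0],[-34.6,0,0],[-34.6,0,0],[-34.6,0,0]], rot=[[0,0,0],[0,0,0],[0,0,0],[0,0,0],[0,0,0],[0,0,0],[0,0,0],[0,0,0],[0,0,0],[0,0,0]])

```text
clock: 47.87
ee_pos: [0.4312, 0.1963, 0.5064]
tcp_rot: [3.141, -0.0, 1.561]
contact_force: [0.6, -0.5, -0.8]
width: 0.0091
grasp_force: 30.0
```

Request:
jog_arm(translation=[[-34.6,0,0],[-34.6,0,0],[-34.6,0,0],[0,0,26],[0,0,26],[0,0,26],[0,0,0],[0,0,0],[0,0,0],[0,0,0]], rot=[[0,0,0],[0,0,0],[0,0,0],[0,0,0],[0,0,0],[0,0,0],[0,0,0],[0,0,0],[0,0,0],[0,0,0]])

```text
clock: 48.7
ee_pos: [0.4311, 0.0941, 0.4297]
tcp_rot: [3.139, -0.0, 1.562]
contact_force: [-0.1, -0.4, -1.1]
width: 0.0092
grasp_force: 30.0
```

```bash
python3 - <<'E'
from h import *
go(.528,.0944,.2555,89.4)
E
```

```text
now g [0.4311 0.0941 0.2584] psi 89.51 shift mm [ 1.1 96.9  3.1] ('wz', np.float64(0.1))
```

Request:
jog_arm(translation=[[1.1,20,2],[0,20,0],[0,20,0],[0,20,0],[0,17,0],[0,0,0],[0,0,0],[0,0,0],[0,0,0],[0,0,0]], rot=[[0,0,0],[0,0,0],[0,0,0],[0,0,0],[0,0,0],[0,0,0],[0,0,0],[0,0,0],[0,0,0],[0,0,0]])

```text
clock: 49.53
ee_pos: [0.5272, 0.0943, 0.4267]
tcp_rot: [3.141, 0.0, 1.562]
contact_force: [-0.6, 0.3, -1.6]
width: 0.0093
grasp_force: 30.0
```

Request:
jog_arm(translation=[[0,0,6],[0,0,6],[0,0,6],[0,0,6],[0,0,4],[0,0,2],[0,0,0],[0,0,0],[0,0,0],[0,0,0]], rot=[[0,0,0],[0,0,0],[0,0,0],[0,0,0],[0,0,0],[0,0,0],[0,0,0],[0,0,0],[0,0,0],[0,0,0]])

```text
clock: 50.37
ee_pos: [0.5279, 0.0942, 0.3965]
tcp_rot: [3.141, 0.0, 1.562]
contact_force: [-0.9, -0.2, -1.8]
width: 0.0092
grasp_force: 30.0
```

Request:
jog_arm(translation=[[0,0,1.5],[0,0,0],[0,0,1],[0,0,0],[0,0,0],[0,0,0],[0,0,0],[0,0,0],[0,0,0],[0,0,0]], rot=[[0,0,0],[0,0,0],[0,0,0],[0,0,0],[0,0,0],[0,0,0],[0,0,0],[0,0,0],[0,0,0],[0,0,0]])

```text
clock: 51.2
ee_pos: [0.5279, 0.0942, 0.3938]
tcp_rot: [3.141, 0.0, 1.562]
contact_force: [-1.3, -0.1, 3.3]
width: 0.0089
grasp_force: 30.0
```

Contact is made. I'll release, lift and back away.

Request:
jog_arm(translation=[[0,0,0.5],[0,0,0],[0,0,0],[0,0,0],[0,0,-10],[0,0,-20],[0,0,-30],[0,0,-35],[0,0,-35],[0,0,0]], rot=[[0,0,0],[0,0,0],[0,0,0],[0,0,0],[0,0,0],[0,0,0],[0,0,0],[0,0,0],[0,0,0],[0,0,0]], hand=26)

```text
clock: 52.03
ee_pos: [0.5275, 0.0943, 0.5304]
tcp_rot: [3.131, -0.001, 1.562]
contact_force: [0.5, -0.3, 1.0]
width: 0.0259
grasp_force: 0.0
```

Request:
jog_arm(translation=[[41,0,0],[41,0,0],[41,0,0],[41,0,0],[41,0,0],[41,0,0],[41,0,0],[20,0,0],[0,0,0],[0,0,0]], rot=[[0,0,0],[0,0,0],[0,0,0],[0,0,0],[0,0,0],[0,0,0],[0,0,0],[0,0,0],[0,0,0],[0,0,0]])

```text
clock: 52.87
ee_pos: [0.5301, 0.4021, 0.5229]
tcp_rot: [-3.141, 0.001, 1.564]
contact_force: [-0.3, 0.0, -1.5]
width: 0.0259
grasp_force: 0.0
```

```bash
python3 - <<'E'
from meas import *
s=shot('side'); t=shot('top'); W=t['W']
for y in(-.112,-.009,.094):
  m=(np.hypot(W[...,0]-.532,W[...,1]-y)<.015)&(W[...,2]>.2)&(W[...,2]<.235); print(W[m].mean(0).round(4),m.sum())
print(blob(W,.577,-.009,.245,.26,.025),'\n Lk',blob(W,.629,.16,.271,.29,.02),'\n Rk',blob(W,.625,-.09,.271,.29,.02))
a=cv2.resize(s['img'][110:330,170:350],(450,550),interpolation=2); b=cv2.resize(t['img'][120:340,240:380],(350,550),interpolation=2)
cv2.imwrite('pics/h3.png',np.hstack([a,b])[:,:,::-1])
print(robot.get_obs()['contact_force'])
E
```

```text
[ 0.5255 -0.1115  0.2173] 28
[ 0.5257 -0.0094  0.2176] 35
[0.5269 0.0932 0.217 ] 35
(48, array([ 0.5773, -0.0096,  0.2514]), array([ 0.5683, -0.0209,  0.2459]), array([5.883e-01, 5.000e-04, 2.551e-01])) 
 Lk (23, array([0.6284, 0.1582, 0.279 ]), array([0.6225, 0.1525, 0.2718]), array([0.635 , 0.1632, 0.2821])) 
 Rk (26, array([ 0.6248, -0.0899,  0.2779]), array([ 0.6194, -0.0965,  0.2714]), array([ 0.6309, -0.0844,  0.2828]))
[ 0.73455278 -0.4937664  -0.15587931]
```

View pics/h3.png

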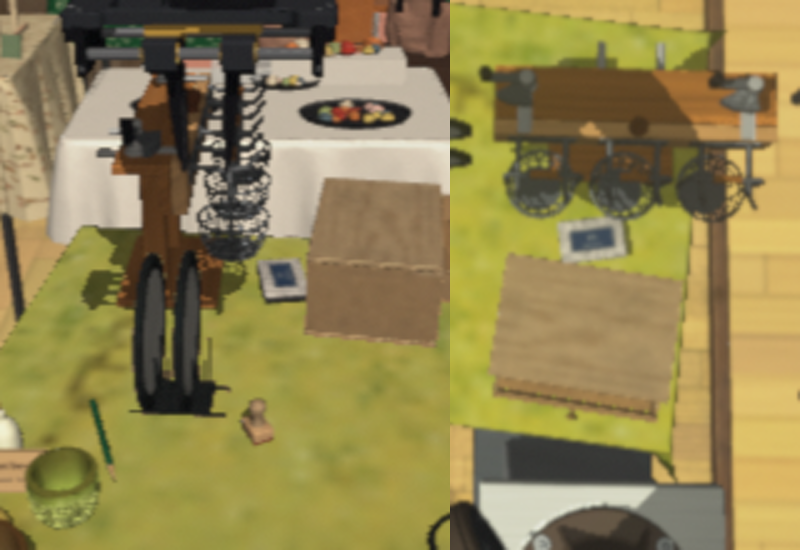

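The top half shows all three baskets hanging in a row at (540,180), (625,180) and (715,185), with both levers pointing left. The stamp at (257,420), the ink pad and the cup are where they were.

```bash
python3 -c "
from cell import robot
print(robot.finish_job())"
```

```text
the job is handed in; nothing more can be done
None
```

I pushed the hook board back, locked both cam levers at their stops, and hung all three baskets, one per twin hook; the stamp, ink pad and cup were not touched. I handed the job in at about 53 s of the 192 s allowed and got no verdict back.

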